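# Shut and lock the interlocked cassette cabinet

### The job

Somebody threw the lock lever of the cassette cabinet while its left and right drawers were still out, so they will not shut. Swing the lever back, push both drawers fully home, and throw the lever over to its stop again so that all three drawers are shut and locked. Ease things along by feel: do not force a drawer or the lever against the lock, do not ram a drawer, and leave everything else on the counter where it is.

Things in the scene. Friction and masses are not known exactly. Their poses are not given: they have to be found in the camera images.
- cabinet: Grey steel counter-top cassette cabinet, 280 deep (x) x 400 wide (y) x 125 mm high, fixed. Origin: centre of its underside; x points from its front (which faces the robot) to its back, y to its left as the robot sees it. Three drawers abreast, centres at y = +129.5, 0 and -129.5 mm. A lock lever turns on its top and slides a lock bar inside that has one round-nosed pin per drawer.
- lever (a joint): Lock lever: flat steel bar turning level about an upright pivot on the cabinet's top. Value in rad: 0 = fully open, knob 40 deg to the right (-y) of straight forward (-x); grows clockwise seen from above, over the front, to 1.4 = fully thrown (locked), knob 40 deg to the left. A stop at each end. It stays where it is left and takes 3 to 5 N at the knob, moved slowly; 10 N or more means it is blocked.
- lever_pivot (a point): Point on the lever's pivot axis at the height of the cabinet's top (125 mm above the counter), 20 mm in front of the cabinet's centre (cabinet x = -20, y = 0 mm).
- lever_knob (a point): Centre of the lever's knob: an upright black round post 20 mm in diameter, its axis 80 mm from the pivot, standing from 11 to 66 mm above the cabinet's top; this point is 43 mm above the top (168 mm above the counter). The lever's bar below it, 18 mm wide, reaches 11 mm above the top.
- lock_bar: Lock bar under the cabinet's top sheet, out of sight and reach; slides 20 mm to +y per rad of the lever. Beyond 0.4 rad its pins stop an open drawer about 20 mm short of its home, and hold one that is home. A drawer 4 to 20 mm short of home stops the lever at about 0.45 rad; less than 3 mm short, it is drawn in. Knob force beyond friction comes on the pins fourfold; over 60 N bends them. Origin: the cabinet's at 0.
- buffers_left: Two rubber buffers inside the cabinet's back that the left drawer rests on when it is home; out of sight. Origin 129.5 mm to the left of the cabinet's. A drawer needs no more than 15 N to be home on them; over 30 N it counts as rammed.
- buffers_right: The same for the right drawer; origin 129.5 mm to the right of the cabinet's.
- drawer_left (a joint): The left (+y) drawer as the robot sees it, 126 mm wide, 0.6 to 1.3 kg. Value in m: how far it is out towards the robot; 0 = its front touches the cabinet. Its rear bracket is set by hand, so that it is home (stops on its buffers) somewhere from 0 to 0.010: only feel tells where. It slides with 3 to 6 N of drag and stays where it is left.
- handle_left (a point): Middle of the bow handle of the left drawer: a round steel bar 8 mm thick and 64 mm long, parallel to the front, its axis 28 mm before the drawer's front and 96 mm above the counter. With the drawer at 0 it lies 168 mm before the cabinet's centre.
- drawer_middle (a joint): The middle drawer as the robot sees it, 126 mm wide, 0.6 to 1.3 kg. Value in m: how far it is out towards the robot; 0 = its front touches the cabinet. It starts home, at 0, and locked. It slides with 3 to 6 N of drag and stays where it is left.
- handle_middle (a point): Middle of the bow handle of the middle drawer: a round steel bar 8 mm thick and 64 mm long, parallel to the front, its axis 28 mm before the drawer's front and 96 mm above the counter. With the drawer at 0 it lies 168 mm before the cabinet's centre.
- drawer_right (a joint): The right (-y) drawer as the robot sees it, 126 mm wide, 0.6 to 1.3 kg. Value in m: how far it is out towards the robot; 0 = its front touches the cabinet. Its rear bracket is set by hand, so that it is home (stops on its buffers) somewhere from 0 to 0.010: only feel tells where. It slides with 3 to 6 N of drag and stays where it is left.
- handle_right (a point): Middle of the bow handle of the right drawer: a round steel bar 8 mm thick and 64 mm long, parallel to the front, its axis 28 mm before the drawer's front and 96 mm above the counter. With the drawer at 0 it lies 168 mm before the cabinet's centre.
- cassette_top: Clear cassette case, 109 x 70 x 17 mm, lying on the cabinet's top at its left end, beside the lever's swing. Origin: centre of its underside. Leave alone.
- record_brush: Wooden record brush with a black pad, 95 x 42 x 35 mm, on the cabinet's top at its right end, beside the lever's swing. Origin: centre of its underside. Leave alone.
- mug: White mug, 82 mm across, 95 mm high, standing close to the cabinet's right side. Origin: centre of its underside. Leave alone.
- water_bottle: Glass bottle, 64 mm across, 190 mm high, on the counter to the left of the cabinet. Origin: centre of its underside. Leave alone.
- cassette_loose: Cassette case, 109 x 70 x 17 mm, on the counter to the front left. Origin: centre of its underside. Leave alone.
- tape_dispenser: Black tape dispenser, 130 x 55 x 90 mm, on the counter to the front right. Origin: centre of its underside. Leave alone.
- adaptor_puck: Round aluminium disc, 38 mm across, 20 mm high, on the counter to the front right. Origin: centre of its underside. Leave alone.

How it is judged (in metres and radians):
On the way, in this order (a step that is already met when the one before it is completed fails the run):
1. the lever has been swung back (below 0.4 rad), freeing the drawers (value of joint lever below 0.4 rad), for 0.1 s.
2. all three drawers are in (less than 14 mm out; each one's stop lies at 0 to 10 mm) (value of joint each of drawer_left, drawer_middle, drawer_right below 0.014 m), for 0.2 s.
At the end, for the whole second after the job is handed in: The lever is thrown (beyond 1.25 of its 1.4 rad) and all three drawers are in, less than 14 mm out, which the thrown lever allows only if each is home and locked (home lies at 0 to 10 mm); the bystanders are at rest (all of step 2 and value of joint lever above 1.25 rad and linear speed of each of cassette_top, record_brush, mug, water_bottle, cassette_loose, tape_dispenser, adaptor_puck below 0.02 m/s); the robot touches nothing.
It fails at once if the lock bar is forced: more than 60 N on its pins (a drawer shoved, or the lever pushed, against the lock) (contact force between lock_bar and anything else above 60 N).
It fails at once if a drawer is rammed onto its rear buffers with more than 30 N (contact force between any of buffers_left, buffers_right and anything else above 30 N).
It fails at once if something else on the counter or on the cabinet is moved by more than 25 mm (distance of any of cassette_top, record_brush, mug, water_bottle, cassette_loose, tape_dispenser, adaptor_puck from where it was at the start of the episode above 0.025 m).
It also fails if it takes over 72 s, if anything falls off the work surface, if the arm or the gripper's body presses on something with over 40 N, if the wrist force passes 120 N, or if a joint passes its speed limit or range.

### The arm

A 6-joint arm with a two-finger parallel gripper is mounted at the origin on the work surface. World frame = base frame: x ahead of the robot, y to its left, z up, the work surface at z = 0. Lengths are in m, angles in degrees, forces in N, time in s.
With the tool pointing down it reaches from about 0.4 to 0.825 m from the base axis. Payload 7 kg.
Tool frame: the origin (TCP) lies midway between the tips of the shut fingers; the grasp point (between the pads) lies r.pinch_z behind it (r.pinch_z is the distance from the TCP to the grasp point, in m); z points along the fingers, y is the line along which they close (so a half turn about z gives the same grasp; the last joint's range is limited). The gripper opens to 88 mm and grips with 3 to 60 N. Pads are 19 mm wide; open, the fingers measure 130 mm over their backs; the gripper's body (78 mm by 193 mm) begins 47 mm behind the grasp point.
Start: joints at [93.799, 20.546, 0.682, 0, -70.136, -16.507], TCP at [0.149, 0.658, 0.227] pointing down, gripper open.
Joint ranges: [-176.03, 176.03], [-82.01, 121.73], [-58.28, 71.71], [-173.87, 95.51], [-174.79, -0.11], [-173.66, 173.66]. Speed limits (degrees/s): [136.94, 136.94, 172.46, 180, 180, 180].

### API

Orientations are given as [roll, pitch, yaw] about the fixed x, y, z axes, in that order (R = Rz(yaw) Ry(pitch) Rx(roll)).
In Python, from plant import r, optics, job gives the robot as it stands.
- The arm moves only by the shell command python3 -m crank 'ROWS' [FORCE]. ROWS is JSON, a list of rows, each an object with "xyz": the shift along the tool's x, y, z in units of 30 mm (1.0 is 30 mm), a list of three; "delta_rot": the turn, a rotation vector about the tool's x, y, z in degrees, a list of three; "claw": the closure, from 0 (fully open) to 1 (shut). A call has 1 to 20 rows; each row is the pose to reach, as a shift and turn from the pose commanded when the call began, along the tool's axes at that moment; what a row does not reach only later rows make up. A row lasts 1/8 s, in which the tool goes at most 62.5 mm and 10.7 degrees, less where a joint would pass 70% of its speed; a pose out of reach is approached as far as the arm can. A call with a gripper value outside its range is refused whole. The fingers move at their own pace and stop on an object; FORCE is the grip in N (left out, the last holds). Time passes only in rows, so rows that repeat a pose let the fingers close. It gives the time, the measured TCP pose, the force, the opening and the grip force at its end, in the units of the state.
- r.get_state(): the state, without advancing time (a new reading comes with each control period).
- optics.capture(name): name is "side" or "top" or "wrist"; returns a dict with "img" (480x640x3 uint8, blue, green, red), "fovy" (degrees; the focal length in pixels is half the picture's height over the tangent of half this angle, whatever the lens; pixels are square), "cx", "cy" (the principal point, pixels), "eye" and "rotation" of the camera in the world; the wrist camera has in their place "hand_eye" (4x4, takes a point from camera to tool coordinates, whose origin is the TCP and whose axes are the flange's). Camera axes: x right, y up, looking along -z (the intrinsics and any distortion apply to the point x, -y, -z); pixel columns grow to the right and rows downward; lengths in m; the calibration is good to about 2 mm. A picture is of the moment at which its call begins: read the wrist's pose just before it. There is no depth.
- job.close_job(): hands the job in; it is judged then, once.
The state is a dict: "time_s": time; "joints": joint angles; "qd": joint speeds; "joint_torque": joint torques, N m; "tcp_pos": TCP position; "eef_rot": TCP orientation; "contact_force": force on the tool from outside, world axes, zero at the start; "moment": the same for the moment, N m; "gripper_width": finger opening in m; "gripper_force": force on a finger pad.
Only numpy, scipy, OpenCV 4.12 (cv2) and the standard library are available. Lean on these libraries where they do the work, as an engineer would, in place of code of your own. Each camera call takes 0.05 s, during which the arm holds its last target. There are 200 camera calls.

## Working session

There is one attempt and no reset: what is moved stays moved. The work goes in short steps, Python scripts to look and compute and a shell command to move; the robot and the scene stay as the last step left them, time stands still between calls to the robot, and variables do not carry over. Pictures are saved under pics/ and viewed, at most 10 in all, crops included, and the job is handed in when it is done.

```bash
ls; mkdir -p pics; python3 - <<'E'
from plant import r, optics, job
import cv2
s=r.get_state(); print(s, r.pinch_z)
for n in ("top","side"):
    c=optics.capture(n); cv2.imwrite(f"pics/{n}0.png",c["img"]); print(n,{k:v for k,v in c.items() if k!="img"})
E
```

```text
pics
{'time_s': 0.0, 'joints': array([ 9.37990213e+01,  2.05909435e+01,  6.35624365e-01, -2.05445055e-02,
       -7.01373632e+01, -1.65069887e+01]), 'qd': array([ 0.04341773,  0.08557735, -0.03802991, -0.00102637,  0.01627707,
       -0.22964632]), 'joint_torque': array([ 3.05624730e-03, -5.82729042e+01,  2.93053901e+01,  6.99692041e+00,
        7.10288499e-03, -1.56107162e-04]), 'tcp_pos': array([0.14840241, 0.65798749, 0.22564097]), 'eef_rot': array([ 1.79905650e+02, -7.81925736e-03, -1.27149569e+01]), 'contact_force': array([ 0.09024147, -0.2384342 ,  0.29170784]), 'moment': array([0.02360153, 0.01461551, 0.01658114]), 'gripper_force': 0.0, 'gripper_width': 0.08785071252222999} 0.0188
top {'fovy': 56.147198082305216, 'cx': 317.0797543465108, 'cy': 238.43207700791305, 'eye': array([ 0.51646089, -0.0014967 ,  1.0490758 ]), 'rotation': array([  4.10870208,   0.66823108, -88.87340839])}
side {'fovy': 48.15138882966594, 'cx': 314.3779876112375, 'cy': 236.65587958649772, 'eye': array([ 1.24660003, -0.33252624,  0.91826125]), 'rotation': array([43.29497467, -0.92527943, 64.31278007])}
```

View pics/top0.png

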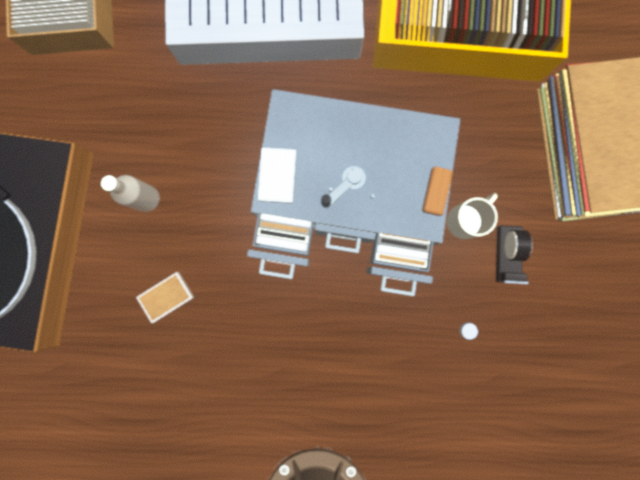

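View pics/side0.png

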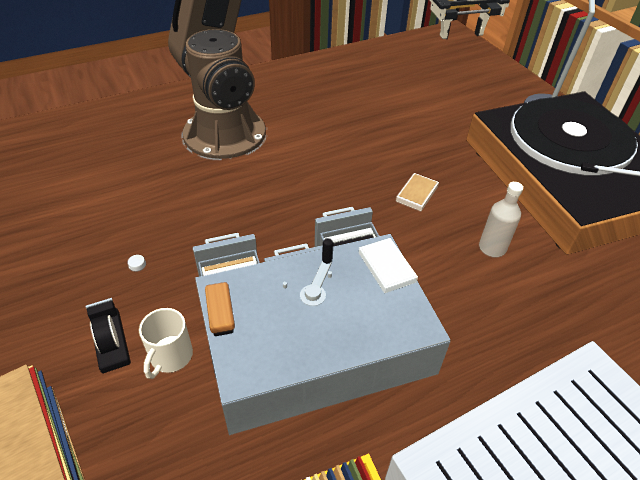

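Top view: the cabinet's corners are about (272,91), (460,118), (441,242) and (253,213). The pivot is at (353,178) and the knob at (326,200), thrown left. The handles are at about (277,275), (343,249) and (399,292). The side view agrees, with the knob top at (327,243).

```bash
cat > h.py <<'E'
import numpy as np, cv2
from scipy.spatial.transform import Rotation as Ro
from plant import r, optics
def ray(c,u,v,eye=None,R=None):
    f=240/np.tan(np.radians(c["fovy"]/2))
    d=np.array([(u-c["cx"])/f,-(v-c["cy"])/f,-1])
    R=Ro.from_euler("xyz",c["rotation"],degrees=True).as_matrix() if R is None else R
    return (np.array(c["eye"]) if eye is None else eye), R@d
def plane(c,u,v,z,**k):
    e,d=ray(c,u,v,**k); return e+d*(z-e[2])/d[2]
def proj(c,p):
    f=240/np.tan(np.radians(c["fovy"]/2))
    q=Ro.from_euler("xyz",c["rotation"],degrees=True).as_matrix().T@(np.array(p)-c["eye"])
    return c["cx"]+f*q[0]/-q[2], c["cy"]-f*q[1]/-q[2]
def totool(p,rpy=None,s=None):
    "shift to p (world TCP target) in tool axes, units of 30 mm"
    s=s or r.get_state()
    return Ro.from_euler("xyz",s["eef_rot"],degrees=True).as_matrix().T@(np.array(p)-s["tcp_pos"])/0.03
E
python3 - <<'E'
from h import *
c=optics.capture("top"); s=optics.capture("side")
np.set_printoptions(precision=4,suppress=True)
hsv=cv2.cvtColor(c["img"],cv2.COLOR_BGR2HSV)
m=((hsv[...,0]>95)&(hsv[...,0]<125)&(hsv[...,1]>30)&(hsv[...,2]>70)).astype(np.uint8)
m[:80]=0
m2=cv2.morphologyEx(m,cv2.MORPH_OPEN,np.ones((5,5)))
m2=cv2.morphologyEx(m2,cv2.MORPH_CLOSE,np.ones((9,9)))
n,l,st,ce=cv2.connectedComponentsWithStats(m2); print(st[1:][st[1:,4]>300])
for uv in [(272,91),(460,118),(441,242),(253,213)]: print("corner",plane(c,*uv,.125)[:2])
print("piv top",plane(c,353,177,.136)[:2])
print("knob",plane(c,325.5,201,.191)[:2])
for uv in [(277,275.5),(343,249),(399,292)]: print("handle",plane(c,*uv,.098)[:2])
for uv in [(232,416),(449,340),(391,236)]: print("side corner",plane(s,*uv,.125)[:2])
print("side knob",plane(s,328,242,.191)[:2],"piv",plane(s,313,293,.136)[:2])
cv2.imwrite("pics/crop.png",cv2.resize(c["img"][80:310,235:475],None,fx=2.5,fy=2.5,interpolation=cv2.INTER_CUBIC))
E
```

```text
[[  253    91   205   151 20338]
 [  557   144    14    70   375]]
corner [0.8928 0.1119]
corner [ 0.8407 -0.2833]
corner [ 0.5801 -0.2437]
corner [0.6329 0.1443]
piv top [ 0.7096 -0.0608]
knob [ 0.6504 -0.0051]
handle [0.5046 0.0939]
handle [ 0.5632 -0.0443]
handle [ 0.4752 -0.163 ]
side corner [ 0.8672 -0.2766]
side corner [0.8969 0.1078]
side corner [0.6424 0.1456]
side knob [ 0.6569 -0.008 ] piv [ 0.7138 -0.065 ]
```

View pics/crop.png

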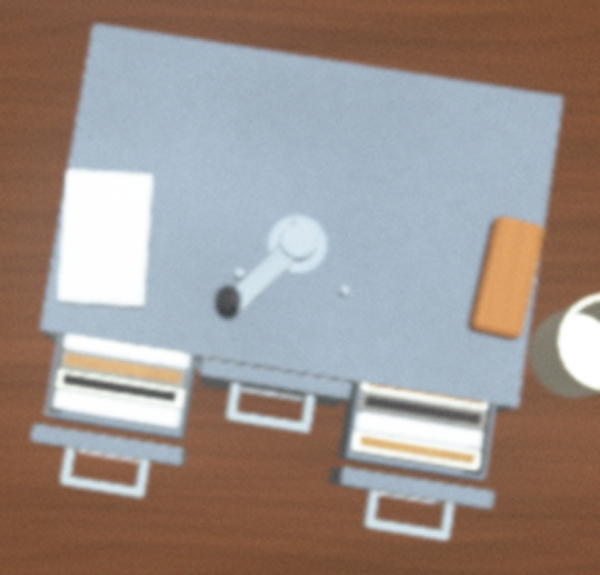

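The crop shows the drawer fronts sitting ahead of the body, which is 262 mm deep. That puts the pivot near (0.711,-0.063), the knob near (0.653,-0.006), the cabinet yaw at about -7.9°, and the drawers about 75 and 69 mm out. I'll move above the knob.

```bash
python3 - <<'E'
from h import *
c=optics.capture("top"); s=optics.capture("side")
np.set_printoptions(precision=4,suppress=True)
def tri(a,b):
    e1,d1=ray(c,*a);e2,d2=ray(s,*b)
    t=np.linalg.lstsq(np.c_[d1,-d2],e2-e1,rcond=None)[0]
    p,q=e1+t[0]*d1,e2+t[1]*d2; return (p+q)/2,np.linalg.norm(p-q)
for n,a,b in [("knobtop",(326.2,198.4),(328,241)),("pivot",(353.8,175.5),(313,292)),("cFL",(251.4,212.8),(391,236)),("cBL",(272.6,89.6),(449,340)),("cBR",(460.2,118.4),(229,403))]: print(n,*tri(a,b))
print("to knob hover",totool((.653,-.006,.25)))
E
```

```text
knobtop [ 0.6552 -0.0067  0.1915] 0.0008086647515096529
pivot [ 0.7123 -0.0632  0.1363] 0.0019141062515432219
cFL [0.635  0.1502 0.1156] 0.0022101434135927793
cBL [0.8963 0.1101 0.1227] 0.0020519627603422124
cBR [ 0.8421 -0.2786  0.1244] 0.011251152570114943
to knob hover [21.2774 17.8997 -0.7809]
```

```bash
python3 -m crank '[{"xyz":[1,0.8,-0.8],"delta_rot":[0,0,-1],"claw":0.3},{"xyz":[2.5,2,-0.8],"delta_rot":[0,0,-3],"claw":0.59},{"xyz":[4,3.3,-0.8],"delta_rot":[0,0,-4.8],"claw":0.59},{"xyz":[5.4,4.6,-0.8],"delta_rot":[0,0,-4.8],"claw":0.59},{"xyz":[6.8,5.8,-0.8],"delta_rot":[0,0,-4.8],"claw":0.59},{"xyz":[8.2,7,-0.8],"delta_rot":[0,0,-4.8],"claw":0.59},{"xyz":[9.6,8.2,-0.8],"delta_rot":[0,0,-4.8],"claw":0.59},{"xyz":[11,9.3,-0.8],"delta_rot":[0,0,-4.8],"claw":0.59},{"xyz":[12.4,10.5,-0.8],"delta_rot":[0,0,-4.8],"claw":0.59},{"xyz":[13.8,11.6,-0.8],"delta_rot":[0,0,-4.8],"claw":0.59},{"xyz":[15.2,12.8,-0.8],"delta_rot":[0,0,-4.8],"claw":0.59},{"xyz":[16.6,14,-0.8],"delta_rot":[0,0,-4.8],"claw":0.59},{"xyz":[18,15.1,-0.8],"delta_rot":[0,0,-4.8],"claw":0.59},{"xyz":[19.4,16.3,-0.8],"delta_rot":[0,0,-4.8],"claw":0.59},{"xyz":[20.6,17.3,-0.8],"delta_rot":[0,0,-4.8],"claw":0.59},{"xyz":[21.3,17.9,-0.8],"delta_rot":[0,0,-4.8],"claw":0.59},{"xyz":[21.3,17.9,-0.8],"delta_rot":[0,0,-4.8],"claw":0.59},{"xyz":[21.3,17.9,-0.8],"delta_rot":[0,0,-4.8],"claw":0.59}]' 20
python3 - <<'E'
from h import *
s=r.get_state(); print(s["tcp_pos"],s["eef_rot"],s["gripper_width"],s["contact_force"])
c=optics.capture("wrist"); cv2.imwrite("pics/w1.png",c["img"]); print(c["hand_eye"],c["fovy"])
E
```

```text
time_s: 2.55
tcp_pos: [0.6534, -0.0058, 0.2504]
eef_rot: [-180.0, 0.0, -7.9]
contact_force: [-0.2, -0.1, -0.0]
gripper_width: 0.0362
gripper_force: 0.0
[ 0.65341117 -0.0058028   0.25037383] [-1.79996491e+02  2.19981040e-02 -7.92531651e+00] 0.03619865223059517 [-0.24990962 -0.10566567 -0.00340893]
[[-4.56331951e-05  9.50591947e-01  3.10443150e-01  8.41422483e-02]
 [ 9.99999995e-01  7.13917074e-05 -7.16111379e-05 -8.80806747e-04]
 [-9.02360375e-05  3.10443145e-01 -9.50591945e-01 -1.58187211e-01]
 [ 0.00000000e+00  0.00000000e+00  0.00000000e+00  1.00000000e+00]] 59.19687524888954
```

View pics/w1.png

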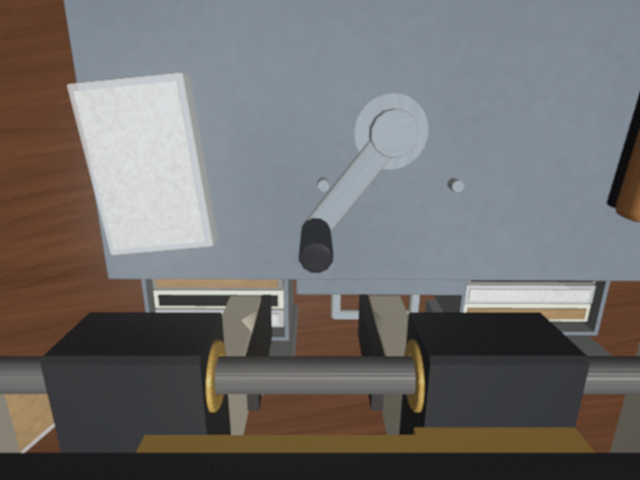

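The wrist view shows the knob top at (316,257), the pivot boss at (394,132) and the cabinet front edge level, so the yaw is right.

```bash
python3 - <<'E'
from h import *
np.set_printoptions(precision=4,suppress=True)
s=r.get_state(); c=optics.capture("wrist")
Rt=Ro.from_euler("xyz",s["eef_rot"],degrees=True).as_matrix()
H=c["hand_eye"]; R=Rt@H[:3,:3]; e=s["tcp_pos"]+Rt@H[:3,3]
P=lambda u,v,z: plane(c,u,v,z,eye=e,R=R)
k=P(316,257,.191);p=P(396,133,.138);p2=P(391,131,.125)
print(k,p,p2,np.linalg.norm((k-p)[:2]))
d=Ro.from_euler("z",7.9,degrees=True).as_matrix()@(k-p); print("lever",.698+np.arctan2(d[1],-d[0]))
a,b=P(108,278,.125),P(608,279,.125); print("front edge yaw",np.degrees(np.arctan2(b[0]-a[0],a[1]-b[1])),a,b)
print("handle mid",P(375,314,.1))
print("tool shift to knob",totool((k[0],k[1],.150)))
E
```

```text
[ 0.6563 -0.0057  0.191 ] [ 0.7114 -0.0638  0.138 ] [ 0.7119 -0.0629  0.125 ] 0.08007620643017317
lever 1.371011950344234
front edge yaw -8.009621576081404 [0.6365 0.1497 0.125 ] [ 0.5857 -0.211   0.125 ]
handle mid [ 0.5669 -0.0423  0.1   ]
tool shift to knob [0.0976 0.0044 3.3603]
```

```bash
python3 -m crank '[{"xyz":[0.1,0,0.8],"delta_rot":[0,0,0],"claw":0.59},{"xyz":[0.1,0,1.6],"delta_rot":[0,0,0],"claw":0.59},{"xyz":[0.1,0,2.4],"delta_rot":[0,0,0],"claw":0.59},{"xyz":[0.1,0,3],"delta_rot":[0,0,0],"claw":0.59},{"xyz":[0.1,0,3.36],"delta_rot":[0,0,0],"claw":0.59},{"xyz":[0.1,0,3.36],"delta_rot":[0,0,0],"claw":0.59}]'
python3 -m crank '[{"xyz":[0,0.15,0],"delta_rot":[0,0,0],"claw":0.59},{"xyz":[-0.08,0.28,0],"delta_rot":[0,0,0],"claw":0.59},{"xyz":[-0.15,0.38,0],"delta_rot":[0,0,0],"claw":0.59},{"xyz":[-0.2,0.48,0],"delta_rot":[0,0,0],"claw":0.59}]'
```

```text
time_s: 3.4
tcp_pos: [0.6564, -0.0062, 0.1493]
eef_rot: [180.0, 0.1, -7.9]
contact_force: [-0.1, -0.2, 0.2]
gripper_width: 0.0364
gripper_force: 0.0
time_s: 3.9
tcp_pos: [0.6488, -0.0191, 0.1505]
eef_rot: [-179.9, -0.1, -7.9]
contact_force: [-2.6, 7.9, 5.1]
gripper_width: 0.0359
gripper_force: 3.7
```

```bash
python3 -m crank '[{"xyz":[-0.07,0.19,0],"delta_rot":[0,0,0],"claw":0.59},{"xyz":[-0.14,0.35,0],"delta_rot":[0,0,0],"claw":0.59},{"xyz":[-0.22,0.52,0],"delta_rot":[0,0,0],"claw":0.59},{"xyz":[-0.28,0.68,0],"delta_rot":[0,0,0],"claw":0.59},{"xyz":[-0.33,0.85,0],"delta_rot":[0,0,0],"claw":0.59},{"xyz":[-0.37,1.03,0],"delta_rot":[0,0,0],"claw":0.59},{"xyz":[-0.39,1.2,0],"delta_rot":[0,0,0],"claw":0.59}]'
python3 -m crank '[{"xyz":[0.01,0.18,0],"delta_rot":[0,0,0],"claw":0.59},{"xyz":[0.01,0.36,0],"delta_rot":[0,0,0],"claw":0.59},{"xyz":[0,0.54,0],"delta_rot":[0,0,0],"claw":0.59},{"xyz":[0.04,0.72,0],"delta_rot":[0,0,0],"claw":0.59},{"xyz":[0.08,0.9,0],"delta_rot":[0,0,0],"claw":0.59},{"xyz":[0.13,1.06,0],"delta_rot":[0,0,0],"claw":0.59}]'
python3 -m crank '[{"xyz":[0.06,0.15,0],"delta_rot":[0,0,0],"claw":0.59},{"xyz":[0.13,0.3,0],"delta_rot":[0,0,0],"claw":0.59},{"xyz":[0.2,0.43,0],"delta_rot":[0,0,0],"claw":0.59},{"xyz":[0.26,0.55,0],"delta_rot":[0,0,0],"claw":0.59},{"xyz":[0.26,0.55,0],"delta_rot":[0,0,0],"claw":0.59}]'
python3 - <<'E'
from h import *
c=optics.capture("top"); cv2.imwrite("pics/t2.png",cv2.resize(c["img"][80:310,235:475],None,fx=2.5,fy=2.5))
E
```

```text
time_s: 4.78
tcp_pos: [0.6308, -0.0534, 0.1495]
eef_rot: [-180.0, 0.1, -7.9]
contact_force: [-2.7, 5.9, 1.0]
gripper_width: 0.0361
gripper_force: 2.4
time_s: 5.52
tcp_pos: [0.6309, -0.0859, 0.1495]
eef_rot: [-180.0, 0.1, -7.9]
contact_force: [-2.9, 3.6, -0.1]
gripper_width: 0.0359
gripper_force: 1.8
time_s: 6.15
tcp_pos: [0.6377, -0.104, 0.15]
eef_rot: [180.0, -0.1, -7.9]
contact_force: [-0.4, -0.0, 0.3]
gripper_width: 0.0358
gripper_force: 0.0
```

View pics/t2.png

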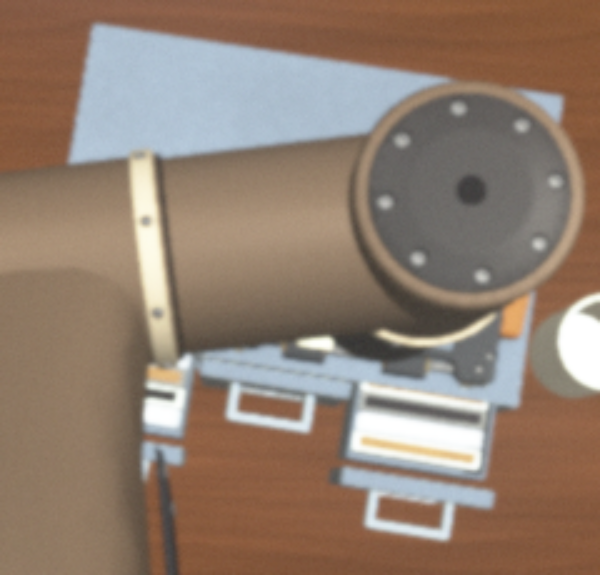

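The arm hides the knob. The motion and forces put the lever at about 0.15 rad. I'll lift, close the fingers, move in front of the right handle, and check with the wrist camera on the way.

```bash
python3 -m crank '[{"xyz":[0,0,-0.8],"delta_rot":[0,0,0],"claw":0.59},{"xyz":[0,0,-1.8],"delta_rot":[0,0,0],"claw":0.59},{"xyz":[0,0,-2.8],"delta_rot":[0,0,0],"claw":0.7},{"xyz":[-0.8,0.3,-3.3],"delta_rot":[0,0,0],"claw":1},{"xyz":[-2,0.8,-3.3],"delta_rot":[0,0,0],"claw":1},{"xyz":[-3.2,1.3,-3.3],"delta_rot":[0,0,0],"claw":1},{"xyz":[-4.4,1.8,-3.3],"delta_rot":[0,0,0],"claw":1},{"xyz":[-5.4,2.3,-3.3],"delta_rot":[0,0,0],"claw":1},{"xyz":[-6.1,2.64,-3.3],"delta_rot":[0,0,0],"claw":1},{"xyz":[-6.1,2.64,-3.3],"delta_rot":[0,0,0],"claw":1}]'
python3 - <<'E'
from h import *
s=r.get_state(); print(s["tcp_pos"])
c=optics.capture("wrist"); cv2.imwrite("pics/w2.png",c["img"])
E
```

```text
time_s: 7.45
tcp_pos: [0.4443, -0.1572, 0.2495]
eef_rot: [-180.0, -0.1, -7.9]
contact_force: [-0.6, -0.4, 0.2]
gripper_width: 0.0004
gripper_force: 0.0
[ 0.44426714 -0.15718182  0.24953742]
```

View pics/w2.png

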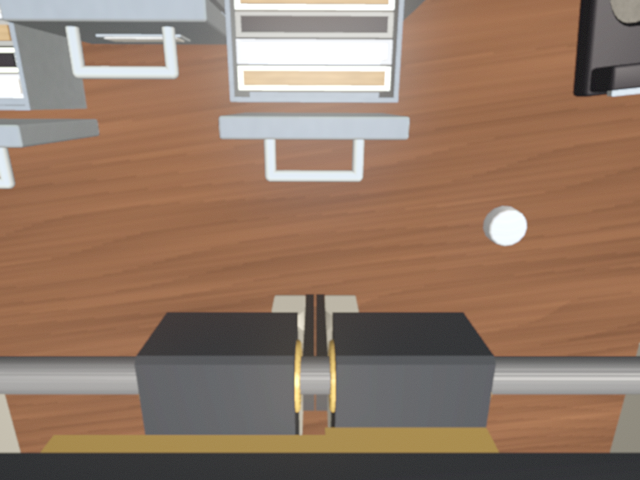

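The right handle bar is at (314,176), square to the fingers at column 315. Now I'll compute its position, and the middle handle's, as a reference.

```bash
python3 - <<'E'
from h import *
np.set_printoptions(precision=4,suppress=True)
s=r.get_state(); c=optics.capture("wrist")
Rt=Ro.from_euler("xyz",s["eef_rot"],degrees=True).as_matrix()
H=c["hand_eye"]; R=Rt@H[:3,:3]; e=s["tcp_pos"]+Rt@H[:3,3]
for uv in [(314,176),(124,72)]:
    p=plane(c,*uv,.096,eye=e,R=R); print(p, Rt.T@(p-s["tcp_pos"])*1000)
E
```

```text
[ 0.4772 -0.1601  0.096 ] [ 31.8195  -1.3437 153.504 ]
[ 0.5662 -0.0407  0.096 ] [ 103.4821 -131.8999  153.6338]
```

```bash
python3 -m crank '[{"xyz":[0,0,1.2],"delta_rot":[0,0,0],"claw":1},{"xyz":[0,0,2.5],"delta_rot":[0,0,0],"claw":1},{"xyz":[0,0,3.8],"delta_rot":[0,0,0],"claw":1},{"xyz":[0,0,5],"delta_rot":[0,0,0],"claw":1},{"xyz":[0,0,5.65],"delta_rot":[0,0,0],"claw":1},{"xyz":[0,0,5.65],"delta_rot":[0,0,0],"claw":1}]'
python3 -m crank '[{"xyz":[0.2,0,0],"delta_rot":[0,0,0],"claw":1},{"xyz":[0.4,0,0],"delta_rot":[0,0,0],"claw":1},{"xyz":[0.5,0,0],"delta_rot":[0,0,0],"claw":1},{"xyz":[0.6,0,0],"delta_rot":[0,0,0],"claw":1},{"xyz":[0.7,0,0],"delta_rot":[0,0,0],"claw":1},{"xyz":[0.8,0,0],"delta_rot":[0,0,0],"claw":1},{"xyz":[0.9,0,0],"delta_rot":[0,0,0],"claw":1}]'
python3 -m crank '[{"xyz":[0.12,0,0],"delta_rot":[0,0,0],"claw":1},{"xyz":[0.24,0,0],"delta_rot":[0,0,0],"claw":1},{"xyz":[0.36,0,0],"delta_rot":[0,0,0],"claw":1},{"xyz":[0.48,0,0],"delta_rot":[0,0,0],"claw":1},{"xyz":[0.6,0,0],"delta_rot":[0,0,0],"claw":1}]'
```

```text
time_s: 8.3
tcp_pos: [0.4446, -0.1565, 0.0777]
eef_rot: [179.9, 0.2, -7.9]
contact_force: [0.2, -0.7, -0.2]
gripper_width: 0.0005
gripper_force: 0.0
time_s: 9.18
tcp_pos: [0.4715, -0.1604, 0.0792]
eef_rot: [180.0, 0.0, -7.9]
contact_force: [-3.6, 0.0, 2.2]
gripper_width: 0.0005
gripper_force: 2.2
time_s: 9.8
tcp_pos: [0.4897, -0.1629, 0.0792]
eef_rot: [180.0, 0.0, -7.9]
contact_force: [-5.0, -1.2, 2.8]
gripper_width: 0.0006
gripper_force: 2.2
```

```bash
python3 -m crank '[{"xyz":[0.1,0,0],"delta_rot":[0,0,0],"claw":1},{"xyz":[0.2,0,0],"delta_rot":[0,0,0],"claw":1},{"xyz":[0.3,0,0],"delta_rot":[0,0,0],"claw":1},{"xyz":[0.4,0,0],"delta_rot":[0,0,0],"claw":1},{"xyz":[0.5,0,0],"delta_rot":[0,0,0],"claw":1},{"xyz":[0.6,0,0],"delta_rot":[0,0,0],"claw":1},{"xyz":[0.66,0,0],"delta_rot":[0,0,0],"claw":1}]' | grep -E 'tcp|contact'
python3 -m crank '[{"xyz":[0.04,0,0],"delta_rot":[0,0,0],"claw":1},{"xyz":[0.08,0,0],"delta_rot":[0,0,0],"claw":1},{"xyz":[0.12,0,0],"delta_rot":[0,0,0],"claw":1}]' | grep -E 'tcp|contact'
python3 -m crank '[{"xyz":[0.04,0,0],"delta_rot":[0,0,0],"claw":1},{"xyz":[0.08,0,0],"delta_rot":[0,0,0],"claw":1}]' | grep -E 'tcp|contact'
python3 -m crank '[{"xyz":[0.04,0,0],"delta_rot":[0,0,0],"claw":1},{"xyz":[0.08,0,0],"delta_rot":[0,0,0],"claw":1}]' | grep -E 'tcp|contact'
```

```text
tcp_pos: [0.5093, -0.1656, 0.0792]
contact_force: [-5.3, -2.5, 2.2]
tcp_pos: [0.5127, -0.1661, 0.0792]
contact_force: [-5.4, -2.7, 2.4]
tcp_pos: [0.515, -0.1664, 0.0792]
contact_force: [-3.9, -2.8, 1.6]
tcp_pos: [0.5174, -0.1668, 0.0792]
contact_force: [-5.0, -2.4, 1.9]
```

```bash
python3 -m crank '[{"xyz":[0.03,0,0],"delta_rot":[0,0,0],"claw":1},{"xyz":[0.06,0,0],"delta_rot":[0,0,0],"claw":1},{"xyz":[0.09,0,0],"delta_rot":[0,0,0],"claw":1}]' | grep -E 'tcp|contact'
python3 -m crank '[{"xyz":[0.02,0,0],"delta_rot":[0,0,0],"claw":1},{"xyz":[0.04,0,0],"delta_rot":[0,0,0],"claw":1}]' | grep -E 'tcp|contact'
python3 -m crank '[{"xyz":[0.02,0,0],"delta_rot":[0,0,0],"claw":1},{"xyz":[0.04,0,0],"delta_rot":[0,0,0],"claw":1}]' | grep -E 'tcp|contact'
python3 -m crank '[{"xyz":[0.02,0,0],"delta_rot":[0,0,0],"claw":1},{"xyz":[0.04,0,0],"delta_rot":[0,0,0],"claw":1}]' | grep -E 'tcp|contact'
```

```text
tcp_pos: [0.5201, -0.1671, 0.0792]
contact_force: [-4.2, -1.6, 1.6]
tcp_pos: [0.5213, -0.1673, 0.0792]
contact_force: [-4.5, -2.6, 2.1]
tcp_pos: [0.5225, -0.1675, 0.0792]
contact_force: [-5.1, -3.2, 2.1]
tcp_pos: [0.5236, -0.1677, 0.0792]
contact_force: [-5.0, -2.2, 1.9]
```

```bash
for i in 1; do
python3 -m crank '[{"xyz":[0.02,0,0],"delta_rot":[0,0,0],"claw":1},{"xyz":[0.03,0,0],"delta_rot":[0,0,0],"claw":1}]' | grep -E 'tcp|contact'
python3 -m crank '[{"xyz":[0.02,0,0],"delta_rot":[0,0,0],"claw":1},{"xyz":[0.03,0,0],"delta_rot":[0,0,0],"claw":1}]' | grep -E 'tcp|contact'
python3 -m crank '[{"xyz":[0.02,0,0],"delta_rot":[0,0,0],"claw":1},{"xyz":[0.03,0,0],"delta_rot":[0,0,0],"claw":1}]' | grep -E 'tcp|contact'
done
```

```text
tcp_pos: [0.5246, -0.1678, 0.0792]
contact_force: [-4.0, -2.2, 1.7]
tcp_pos: [0.5254, -0.1679, 0.0792]
contact_force: [-4.7, -2.0, 2.1]
tcp_pos: [0.5263, -0.168, 0.0791]
contact_force: [-4.3, -2.8, 1.8]
```

```bash

python3 -m crank '[{"xyz":[0.02,0,0],"delta_rot":[0,0,0],"claw":1},{"xyz":[0.03,0,0],"delta_rot":[0,0,0],"claw":1}]' | grep -E 'tcp|contact'
python3 -m crank '[{"xyz":[0.02,0,0],"delta_rot":[0,0,0],"claw":1},{"xyz":[0.03,0,0],"delta_rot":[0,0,0],"claw":1}]' | grep -E 'tcp|contact'
python3 -m crank '[{"xyz":[0.02,0,0],"delta_rot":[0,0,0],"claw":1},{"xyz":[0.03,0,0],"delta_rot":[0,0,0],"claw":1}]' | grep -E 'tcp|contact'
```

```text
tcp_pos: [0.5272, -0.1681, 0.0791]
contact_force: [-4.6, -2.7, 2.0]
tcp_pos: [0.5281, -0.1683, 0.0792]
contact_force: [-4.6, -2.3, 2.4]
tcp_pos: [0.529, -0.1684, 0.0791]
contact_force: [-4.4, -2.5, 0.8]
```

```bash

python3 -m crank '[{"xyz":[0.02,0,0],"delta_rot":[0,0,0],"claw":1},{"xyz":[0.03,0,0],"delta_rot":[0,0,0],"claw":1}]' | grep -E 'tcp|contact'
python3 -m crank '[{"xyz":[0.02,0,0],"delta_rot":[0,0,0],"claw":1},{"xyz":[0.03,0,0],"delta_rot":[0,0,0],"claw":1}]' | grep -E 'tcp|contact'
python3 -m crank '[{"xyz":[0.02,0,0],"delta_rot":[0,0,0],"claw":1},{"xyz":[0.03,0,0],"delta_rot":[0,0,0],"claw":1}]' | grep -E 'tcp|contact'
```

```text
tcp_pos: [0.5299, -0.1685, 0.0792]
contact_force: [-3.8, -3.2, 1.0]
tcp_pos: [0.5308, -0.1686, 0.0791]
contact_force: [-5.0, -2.4, 1.7]
tcp_pos: [0.5317, -0.1688, 0.0791]
contact_force: [-5.3, -2.0, 1.4]
```

```bash

python3 -m crank '[{"xyz":[0.01,0,0],"delta_rot":[0,0,0],"claw":1},{"xyz":[0.02,0,0],"delta_rot":[0,0,0],"claw":1}]' | grep -E 'tcp|contact'
python3 -m crank '[{"xyz":[0.01,0,0],"delta_rot":[0,0,0],"claw":1},{"xyz":[0.02,0,0],"delta_rot":[0,0,0],"claw":1}]' | grep -E 'tcp|contact'
python3 -m crank '[{"xyz":[0.01,0,0],"delta_rot":[0,0,0],"claw":1},{"xyz":[0.02,0,0],"delta_rot":[0,0,0],"claw":1}]' | grep -E 'tcp|contact'
```

```text
tcp_pos: [0.532, -0.1688, 0.0791]
contact_force: [-5.2, -2.5, 3.2]
tcp_pos: [0.532, -0.1688, 0.0791]
contact_force: [-7.3, -1.9, 4.7]
tcp_pos: [0.532, -0.1689, 0.0791]
contact_force: [-9.5, 0.5, 7.3]
```

```bash

python3 -m crank '[{"xyz":[0.01,0,0],"delta_rot":[0,0,0],"claw":1},{"xyz":[0.02,0,0],"delta_rot":[0,0,0],"claw":1}]' | grep -E 'tcp|contact'
python3 -m crank '[{"xyz":[0.01,0,0],"delta_rot":[0,0,0],"claw":1},{"xyz":[0.02,0,0],"delta_rot":[0,0,0],"claw":1}]' | grep -E 'tcp|contact'
```

```text
tcp_pos: [0.532, -0.1689, 0.0791]
contact_force: [-11.3, 0.3, 8.8]
tcp_pos: [0.532, -0.1689, 0.0791]
contact_force: [-12.4, 0.7, 10.6]
```

The drawer stopped dead at x=0.532 with the force rising, so it is home. I'll back off, lift and hover before the left handle.

```bash
python3 -m crank '[{"xyz":[-0.3,0,0],"delta_rot":[0,0,0],"claw":1},{"xyz":[-1,0,0],"delta_rot":[0,0,0],"claw":1},{"xyz":[-1.2,0,-1],"delta_rot":[0,0,0],"claw":1},{"xyz":[-1.4,0,-2.5],"delta_rot":[0,0,0],"claw":1},{"xyz":[-1.6,0,-4],"delta_rot":[0,0,0],"claw":1},{"xyz":[-2,-0.6,-5.4],"delta_rot":[0,0,0],"claw":1},{"xyz":[-2.4,-2,-5.65],"delta_rot":[0,0,0],"claw":1},{"xyz":[-2.7,-3.5,-5.65],"delta_rot":[0,0,0],"claw":1},{"xyz":[-3.1,-5,-5.65],"delta_rot":[0,0,0],"claw":1},{"xyz":[-3.1,-6.5,-5.65],"delta_rot":[0,0,0],"claw":1},{"xyz":[-3.1,-7.8,-5.65],"delta_rot":[0,0,0],"claw":1},{"xyz":[-3.1,-8.6,-5.65],"delta_rot":[0,0,0],"claw":1},{"xyz":[-3.1,-8.6,-5.65],"delta_rot":[0,0,0],"claw":1}]'
python3 - <<'E'
from h import *
c=optics.capture("wrist"); cv2.imwrite("pics/w3.png",c["img"])
E
```

```text
time_s: 17.8
tcp_pos: [0.479, 0.1015, 0.2489]
eef_rot: [-179.9, -0.1, -7.8]
contact_force: [0.0, -0.8, -0.2]
gripper_width: 0.0003
gripper_force: 0.0
```

View pics/w3.png

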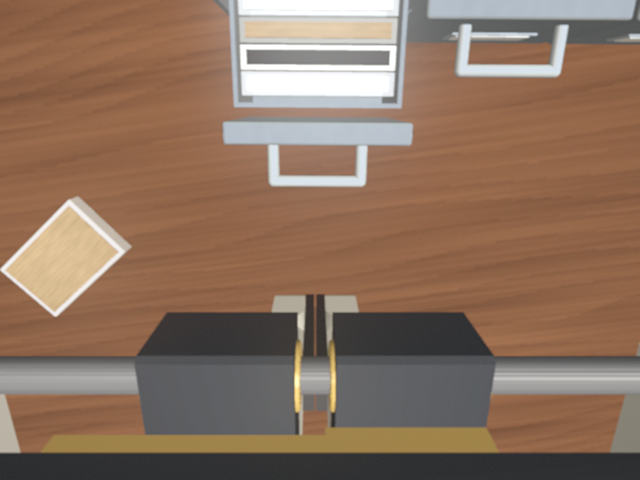

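The left bar is at (317,182), about 28 mm ahead, and the middle bar is at (512,71), about 104 mm ahead. So the left drawer is about 76 mm out.

```bash
python3 -m crank '[{"xyz":[0,0,1.2],"delta_rot":[0,0,0],"claw":1},{"xyz":[0,0,2.5],"delta_rot":[0,0,0],"claw":1},{"xyz":[0,0,3.8],"delta_rot":[0,0,0],"claw":1},{"xyz":[0,0,5],"delta_rot":[0,0,0],"claw":1},{"xyz":[0,0,5.63],"delta_rot":[0,0,0],"claw":1},{"xyz":[0,0,5.63],"delta_rot":[0,0,0],"claw":1}]'| grep -E 'tcp|contact'
python3 -m crank '[{"xyz":[0.2,0,0],"delta_rot":[0,0,0],"claw":1},{"xyz":[0.35,0,0],"delta_rot":[0,0,0],"claw":1},{"xyz":[0.45,0,0],"delta_rot":[0,0,0],"claw":1},{"xyz":[0.55,0,0],"delta_rot":[0,0,0],"claw":1},{"xyz":[0.65,0,0],"delta_rot":[0,0,0],"claw":1},{"xyz":[0.75,0,0],"delta_rot":[0,0,0],"claw":1},{"xyz":[0.85,0,0],"delta_rot":[0,0,0],"claw":1}]'| grep -E 'tcp|contact'
python3 -m crank '[{"xyz":[0.12,0,0],"delta_rot":[0,0,0],"claw":1},{"xyz":[0.24,0,0],"delta_rot":[0,0,0],"claw":1},{"xyz":[0.36,0,0],"delta_rot":[0,0,0],"claw":1},{"xyz":[0.48,0,0],"delta_rot":[0,0,0],"claw":1},{"xyz":[0.6,0,0],"delta_rot":[0,0,0],"claw":1}]'| grep -E 'tcp|contact'
python3 -m crank '[{"xyz":[0.12,0,0],"delta_rot":[0,0,0],"claw":1},{"xyz":[0.24,0,0],"delta_rot":[0,0,0],"claw":1},{"xyz":[0.36,0,0],"delta_rot":[0,0,0],"claw":1},{"xyz":[0.48,0,0],"delta_rot":[0,0,0],"claw":1},{"xyz":[0.6,0,0],"delta_rot":[0,0,0],"claw":1}]'| grep -E 'tcp|contact'
```

```text
tcp_pos: [0.4776, 0.0983, 0.0789]
contact_force: [0.7, -1.1, -0.0]
tcp_pos: [0.5027, 0.0957, 0.08]
contact_force: [-4.7, 2.2, 4.7]
tcp_pos: [0.5205, 0.0932, 0.08]
contact_force: [-4.4, 0.7, 4.0]
tcp_pos: [0.5382, 0.0907, 0.08]
contact_force: [-5.4, 1.8, 4.9]
```

```bash

python3 -m crank '[{"xyz":[0.08,0,0],"delta_rot":[0,0,0],"claw":1},{"xyz":[0.14,0,0],"delta_rot":[0,0,0],"claw":1},{"xyz":[0.2,0,0],"delta_rot":[0,0,0],"claw":1},{"xyz":[0.25,0,0],"delta_rot":[0,0,0],"claw":1}]'| grep -E 'tcp|contact'
python3 -m crank '[{"xyz":[0.03,0,0],"delta_rot":[0,0,0],"claw":1},{"xyz":[0.06,0,0],"delta_rot":[0,0,0],"claw":1},{"xyz":[0.09,0,0],"delta_rot":[0,0,0],"claw":1}]'| grep -E 'tcp|contact'
python3 -m crank '[{"xyz":[0.03,0,0],"delta_rot":[0,0,0],"claw":1},{"xyz":[0.06,0,0],"delta_rot":[0,0,0],"claw":1}]'| grep -E 'tcp|contact'
python3 -m crank '[{"xyz":[0.02,0,0],"delta_rot":[0,0,0],"claw":1},{"xyz":[0.04,0,0],"delta_rot":[0,0,0],"claw":1}]'| grep -E 'tcp|contact'
```

```text
tcp_pos: [0.5458, 0.0896, 0.0799]
contact_force: [-4.9, 0.0, 5.3]
tcp_pos: [0.5485, 0.0892, 0.0799]
contact_force: [-4.5, 0.2, 4.2]
tcp_pos: [0.5503, 0.089, 0.0799]
contact_force: [-5.1, -0.1, 4.0]
tcp_pos: [0.5515, 0.0887, 0.0799]
contact_force: [-4.0, 0.4, 4.2]
```

```bash

python3 -m crank '[{"xyz":[0.03,0,0],"delta_rot":[0,0,0],"claw":1},{"xyz":[0.06,0,0],"delta_rot":[0,0,0],"claw":1}]'| grep -E 'tcp|contact'
python3 -m crank '[{"xyz":[0.03,0,0],"delta_rot":[0,0,0],"claw":1},{"xyz":[0.06,0,0],"delta_rot":[0,0,0],"claw":1}]'| grep -E 'tcp|contact'
python3 -m crank '[{"xyz":[0.02,0,0],"delta_rot":[0,0,0],"claw":1},{"xyz":[0.03,0,0],"delta_rot":[0,0,0],"claw":1}]'| grep -E 'tcp|contact'
```

```text
tcp_pos: [0.5533, 0.0885, 0.0799]
contact_force: [-5.9, -0.2, 5.0]
tcp_pos: [0.5551, 0.0883, 0.0798]
contact_force: [-4.4, 0.8, 4.8]
tcp_pos: [0.5561, 0.0881, 0.0798]
contact_force: [-4.9, -0.1, 3.8]
```

```bash

python3 -m crank '[{"xyz":[0.02,0,0],"delta_rot":[0,0,0],"claw":1},{"xyz":[0.03,0,0],"delta_rot":[0,0,0],"claw":1}]'| grep -E 'tcp|contact'
python3 -m crank '[{"xyz":[0.02,0,0],"delta_rot":[0,0,0],"claw":1},{"xyz":[0.03,0,0],"delta_rot":[0,0,0],"claw":1}]'| grep -E 'tcp|contact'
python3 -m crank '[{"xyz":[0.02,0,0],"delta_rot":[0,0,0],"claw":1},{"xyz":[0.03,0,0],"delta_rot":[0,0,0],"claw":1}]'| grep -E 'tcp|contact'
```

```text
tcp_pos: [0.557, 0.088, 0.0798]
contact_force: [-5.6, 0.2, 4.6]
tcp_pos: [0.5579, 0.0879, 0.0798]
contact_force: [-5.9, -1.4, 3.6]
tcp_pos: [0.5588, 0.0877, 0.0798]
contact_force: [-5.7, 1.1, 4.3]
```

```bash

python3 -m crank '[{"xyz":[0.01,0,0],"delta_rot":[0,0,0],"claw":1},{"xyz":[0.03,0,0],"delta_rot":[0,0,0],"claw":1}]'| grep -E 'tcp|contact'
python3 -m crank '[{"xyz":[0.01,0,0],"delta_rot":[0,0,0],"claw":1},{"xyz":[0.03,0,0],"delta_rot":[0,0,0],"claw":1}]'| grep -E 'tcp|contact'
python3 -m crank '[{"xyz":[0.01,0,0],"delta_rot":[0,0,0],"claw":1},{"xyz":[0.03,0,0],"delta_rot":[0,0,0],"claw":1}]'| grep -E 'tcp|contact'
```

```text
tcp_pos: [0.5597, 0.0876, 0.0798]
contact_force: [-5.8, -0.7, 4.6]
tcp_pos: [0.5606, 0.0875, 0.0798]
contact_force: [-5.4, -1.2, 4.2]
tcp_pos: [0.5615, 0.0874, 0.0798]
contact_force: [-4.9, -1.1, 3.9]
```

```bash

python3 -m crank '[{"xyz":[0.01,0,0],"delta_rot":[0,0,0],"claw":1},{"xyz":[0.02,0,0],"delta_rot":[0,0,0],"claw":1}]'| grep -E 'tcp|contact'
python3 -m crank '[{"xyz":[0.01,0,0],"delta_rot":[0,0,0],"claw":1},{"xyz":[0.02,0,0],"delta_rot":[0,0,0],"claw":1}]'| grep -E 'tcp|contact'
python3 -m crank '[{"xyz":[0.01,0,0],"delta_rot":[0,0,0],"claw":1},{"xyz":[0.02,0,0],"delta_rot":[0,0,0],"claw":1}]'| grep -E 'tcp|contact'
```

```text
tcp_pos: [0.5621, 0.0873, 0.0798]
contact_force: [-4.8, -0.1, 5.1]
tcp_pos: [0.5627, 0.0872, 0.0798]
contact_force: [-5.5, 0.3, 4.9]
tcp_pos: [0.5633, 0.0871, 0.0798]
contact_force: [-4.8, -0.2, 4.4]
```

```bash

python3 -m crank '[{"xyz":[0.01,0,0],"delta_rot":[0,0,0],"claw":1},{"xyz":[0.03,0,0],"delta_rot":[0,0,0],"claw":1}]'| grep -E 'tcp|contact'
python3 -m crank '[{"xyz":[0.01,0,0],"delta_rot":[0,0,0],"claw":1},{"xyz":[0.02,0,0],"delta_rot":[0,0,0],"claw":1}]'| grep -E 'tcp|contact'
python3 -m crank '[{"xyz":[0.01,0,0],"delta_rot":[0,0,0],"claw":1},{"xyz":[0.02,0,0],"delta_rot":[0,0,0],"claw":1}]'| grep -E 'tcp|contact'
python3 -m crank '[{"xyz":[0.01,0,0],"delta_rot":[0,0,0],"claw":1},{"xyz":[0.02,0,0],"delta_rot":[0,0,0],"claw":1}]'| grep -E 'tcp|contact'
```

```text
tcp_pos: [0.5641, 0.087, 0.0798]
contact_force: [-5.7, -0.4, 4.8]
tcp_pos: [0.5643, 0.0869, 0.0798]
contact_force: [-8.5, 1.4, 5.4]
tcp_pos: [0.5642, 0.0869, 0.0797]
contact_force: [-11.7, 2.2, 8.9]
tcp_pos: [0.5643, 0.0869, 0.0797]
contact_force: [-13.2, 2.8, 11.2]
```

```bash

python3 -m crank '[{"xyz":[0.01,0,0],"delta_rot":[0,0,0],"claw":1},{"xyz":[0.02,0,0],"delta_rot":[0,0,0],"claw":1}]'| grep -E 'tcp|contact'
python3 -m crank '[{"xyz":[0.01,0,0],"delta_rot":[0,0,0],"claw":1},{"xyz":[0.02,0,0],"delta_rot":[0,0,0],"claw":1}]'| grep -E 'tcp|contact'
python3 -m crank '[{"xyz":[0.01,0,0],"delta_rot":[0,0,0],"claw":1},{"xyz":[0.02,0,0],"delta_rot":[0,0,0],"claw":1}]'| grep -E 'tcp|contact'
```

```text
tcp_pos: [0.5644, 0.0869, 0.0797]
contact_force: [-14.7, 4.1, 12.6]
tcp_pos: [0.5644, 0.0868, 0.0797]
contact_force: [-17.6, 5.7, 14.0]
tcp_pos: [0.5644, 0.0868, 0.0797]
contact_force: [-20.5, 7.2, 17.2]
```

Both drawers are home. Next I'll return above the knob.

```bash
python3 -m crank '[{"xyz":[-0.3,0,0],"delta_rot":[0,0,0],"claw":1},{"xyz":[-1,0,0],"delta_rot":[0,0,0],"claw":1},{"xyz":[-1.3,0,-1],"delta_rot":[0,0,0],"claw":1},{"xyz":[-1.5,0,-2.5],"delta_rot":[0,0,0],"claw":1},{"xyz":[-1.5,0,-4],"delta_rot":[0,0,0],"claw":1},{"xyz":[-1,0.6,-5.4],"delta_rot":[0,0,0],"claw":1},{"xyz":[0,1.6,-5.7],"delta_rot":[0,0,0],"claw":0.59},{"xyz":[1,2.8,-5.7],"delta_rot":[0,0,0],"claw":0.59},{"xyz":[2,4,-5.7],"delta_rot":[0,0,0],"claw":0.59},{"xyz":[2.9,5.1,-5.7],"delta_rot":[0,0,0],"claw":0.59},{"xyz":[3.28,5.7,-5.7],"delta_rot":[0,0,0],"claw":0.59},{"xyz":[3.28,5.7,-5.7],"delta_rot":[0,0,0],"claw":0.59}]'
python3 - <<'E'
from h import *
c=optics.capture("wrist"); cv2.imwrite("pics/w4.png",c["img"])
E
```

```text
time_s: 28.35
tcp_pos: [0.6426, -0.0974, 0.2502]
eef_rot: [180.0, 0.0, -8.0]
contact_force: [0.5, 0.4, -0.4]
gripper_width: 0.0356
gripper_force: 0.0
```

View pics/w4.png

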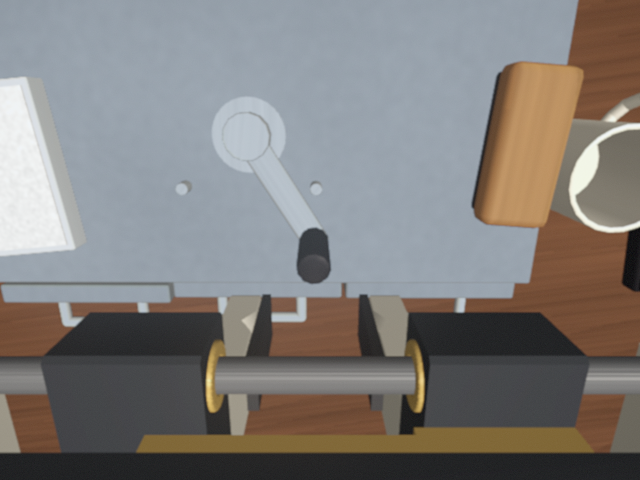

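All the fronts are flush, and the knob top at (314,268) sits between the finger planes. I'll descend and throw the lever, going carefully near 0.45 rad.

```bash
python3 -m crank '[{"xyz":[-0.1,0,0.8],"delta_rot":[0,0,0],"claw":0.59},{"xyz":[-0.1,0,1.6],"delta_rot":[0,0,0],"claw":0.59},{"xyz":[-0.1,0,2.4],"delta_rot":[0,0,0],"claw":0.59},{"xyz":[-0.1,0,3],"delta_rot":[0,0,0],"claw":0.59},{"xyz":[-0.1,0,3.34],"delta_rot":[0,0,0],"claw":0.59},{"xyz":[-0.1,0,3.34],"delta_rot":[0,0,0],"claw":0.59}]'| grep -E 'tcp|contact'
python3 -m crank '[{"xyz":[0,-0.1,0],"delta_rot":[0,0,0],"claw":0.59},{"xyz":[-0.02,-0.2,0],"delta_rot":[0,0,0],"claw":0.59},{"xyz":[-0.05,-0.31,0],"delta_rot":[0,0,0],"claw":0.59},{"xyz":[-0.1,-0.4,0],"delta_rot":[0,0,0],"claw":0.59},{"xyz":[-0.15,-0.5,0],"delta_rot":[0,0,0],"claw":0.59},{"xyz":[-0.2,-0.6,0],"delta_rot":[0,0,0],"claw":0.59},{"xyz":[-0.23,-0.66,0],"delta_rot":[0,0,0],"claw":0.59}]'| grep -E 'tcp|contact'
python3 -m crank '[{"xyz":[-0.02,-0.04,0],"delta_rot":[0,0,0],"claw":0.59},{"xyz":[-0.03,-0.08,0],"delta_rot":[0,0,0],"claw":0.59},{"xyz":[-0.05,-0.12,0],"delta_rot":[0,0,0],"claw":0.59}]'| grep -E 'tcp|contact'
python3 -m crank '[{"xyz":[-0.02,-0.04,0],"delta_rot":[0,0,0],"claw":0.59},{"xyz":[-0.03,-0.08,0],"delta_rot":[0,0,0],"claw":0.59}]'| grep -E 'tcp|contact'
```

```text
tcp_pos: [0.6389, -0.0955, 0.1503]
contact_force: [-0.3, -0.6, 0.8]
tcp_pos: [0.6341, -0.0759, 0.1511]
contact_force: [-3.0, -4.4, 2.8]
tcp_pos: [0.633, -0.0721, 0.1509]
contact_force: [-3.9, -3.5, 2.7]
tcp_pos: [0.6323, -0.0696, 0.1508]
contact_force: [-4.6, -3.8, 2.5]
```

```bash

python3 -m crank '[{"xyz":[-0.01,-0.03,0],"delta_rot":[0,0,0],"claw":0.59},{"xyz":[-0.02,-0.06,0],"delta_rot":[0,0,0],"claw":0.59}]'| grep -E 'tcp|contact'
python3 -m crank '[{"xyz":[-0.01,-0.03,0],"delta_rot":[0,0,0],"claw":0.59},{"xyz":[-0.02,-0.06,0],"delta_rot":[0,0,0],"claw":0.59}]'| grep -E 'tcp|contact'
python3 -m crank '[{"xyz":[-0.01,-0.03,0],"delta_rot":[0,0,0],"claw":0.59},{"xyz":[-0.02,-0.06,0],"delta_rot":[0,0,0],"claw":0.59}]'| grep -E 'tcp|contact'
```

```text
tcp_pos: [0.6319, -0.0677, 0.1507]
contact_force: [-3.4, -4.4, 3.0]
tcp_pos: [0.6315, -0.0658, 0.1506]
contact_force: [-3.3, -4.6, 2.8]
tcp_pos: [0.6311, -0.0639, 0.1506]
contact_force: [-3.2, -3.6, 1.3]
```

```bash

python3 -m crank '[{"xyz":[-0.01,-0.03,0],"delta_rot":[0,0,0],"claw":0.59},{"xyz":[-0.02,-0.06,0],"delta_rot":[0,0,0],"claw":0.59}]'| grep -E 'tcp|contact'
python3 -m crank '[{"xyz":[-0.01,-0.03,0],"delta_rot":[0,0,0],"claw":0.59},{"xyz":[-0.02,-0.06,0],"delta_rot":[0,0,0],"claw":0.59}]'| grep -E 'tcp|contact'
python3 -m crank '[{"xyz":[-0.01,-0.03,0],"delta_rot":[0,0,0],"claw":0.59},{"xyz":[-0.01,-0.06,0],"delta_rot":[0,0,0],"claw":0.59}]'| grep -E 'tcp|contact'
```

```text
tcp_pos: [0.6308, -0.062, 0.1506]
contact_force: [-3.0, -3.6, 2.5]
tcp_pos: [0.6305, -0.0601, 0.1506]
contact_force: [-4.2, -5.2, 1.5]
tcp_pos: [0.6304, -0.0583, 0.1505]
contact_force: [-3.3, -3.9, 1.4]
```

```bash

python3 -m crank '[{"xyz":[-0.01,-0.06,0],"delta_rot":[0,0,0],"claw":0.59},{"xyz":[-0.01,-0.12,0],"delta_rot":[0,0,0],"claw":0.59},{"xyz":[-0.01,-0.17,0],"delta_rot":[0,0,0],"claw":0.59},{"xyz":[-0.01,-0.22,0],"delta_rot":[0,0,0],"claw":0.59}]'| grep -E 'tcp|contact'
python3 -m crank '[{"xyz":[-0.01,-0.1,0],"delta_rot":[0,0,0],"claw":0.59},{"xyz":[-0.01,-0.2,0],"delta_rot":[0,0,0],"claw":0.59},{"xyz":[-0.01,-0.3,0],"delta_rot":[0,0,0],"claw":0.59},{"xyz":[0,-0.42,0],"delta_rot":[0,0,0],"claw":0.59},{"xyz":[0,-0.53,0],"delta_rot":[0,0,0],"claw":0.59}]'| grep -E 'tcp|contact'
python3 -m crank '[{"xyz":[0.02,-0.13,0],"delta_rot":[0,0,0],"claw":0.59},{"xyz":[0.04,-0.26,0],"delta_rot":[0,0,0],"claw":0.59},{"xyz":[0.07,-0.39,0],"delta_rot":[0,0,0],"claw":0.59},{"xyz":[0.11,-0.52,0],"delta_rot":[0,0,0],"claw":0.59}]'| grep -E 'tcp|contact'
```

```text
tcp_pos: [0.6309, -0.0516, 0.1502]
contact_force: [-3.9, -4.0, 0.9]
tcp_pos: [0.6335, -0.0356, 0.1502]
contact_force: [-2.8, -3.0, -1.6]
tcp_pos: [0.6401, -0.0201, 0.1507]
contact_force: [-3.2, -3.1, -0.8]
```

```bash

python3 -m crank '[{"xyz":[0.04,-0.12,0],"delta_rot":[0,0,0],"claw":0.59},{"xyz":[0.09,-0.25,0],"delta_rot":[0,0,0],"claw":0.59},{"xyz":[0.15,-0.37,0],"delta_rot":[0,0,0],"claw":0.59},{"xyz":[0.21,-0.49,0],"delta_rot":[0,0,0],"claw":0.59},{"xyz":[0.28,-0.6,0],"delta_rot":[0,0,0],"claw":0.59},{"xyz":[0.35,-0.72,0],"delta_rot":[0,0,0],"claw":0.59}]'| grep -E 'tcp|contact'
python3 -m crank '[{"xyz":[0.03,-0.05,0],"delta_rot":[0,0,0],"claw":0.59},{"xyz":[0.06,-0.1,0],"delta_rot":[0,0,0],"claw":0.59}]'| grep -E 'tcp|contact'
python3 -m crank '[{"xyz":[0.03,-0.04,0],"delta_rot":[0,0,0],"claw":0.59},{"xyz":[0.05,-0.07,0],"delta_rot":[0,0,0],"claw":0.59}]'| grep -E 'tcp|contact'
```

```text
tcp_pos: [0.6535, -0.0003, 0.1507]
contact_force: [-2.4, -3.1, 0.2]
tcp_pos: [0.6557, 0.0024, 0.1507]
contact_force: [-1.8, -2.9, -0.4]
tcp_pos: [0.6573, 0.0042, 0.1507]
contact_force: [-3.1, -2.1, 0.5]
```

```bash

python3 -m crank '[{"xyz":[0.02,-0.02,0],"delta_rot":[0,0,0],"claw":0.59},{"xyz":[0.03,-0.04,0],"delta_rot":[0,0,0],"claw":0.59}]'| grep -E 'tcp|contact'
python3 -m crank '[{"xyz":[0.02,-0.02,0],"delta_rot":[0,0,0],"claw":0.59},{"xyz":[0.03,-0.04,0],"delta_rot":[0,0,0],"claw":0.59}]'| grep -E 'tcp|contact'
```

```text
tcp_pos: [0.6575, 0.0044, 0.1506]
contact_force: [-4.9, -6.4, 2.1]
tcp_pos: [0.6575, 0.0044, 0.1505]
contact_force: [-8.3, -9.5, 4.1]
```

The lever is at its stop. I'll release sideways, lift clear and check.

```bash

python3 -m crank '[{"xyz":[-0.05,0.15,0],"delta_rot":[0,0,0],"claw":0.59},{"xyz":[-0.05,0.3,0],"delta_rot":[0,0,0],"claw":0.59},{"xyz":[-0.05,0.3,-1],"delta_rot":[0,0,0],"claw":0.59},{"xyz":[-0.05,0.3,-2],"delta_rot":[0,0,0],"claw":0.59},{"xyz":[-0.05,0.3,-3],"delta_rot":[0,0,0],"claw":0.59},{"xyz":[-0.05,0.3,-3.6],"delta_rot":[0,0,0],"claw":0.59},{"xyz":[-0.05,0.3,-3.6],"delta_rot":[0,0,0],"claw":0.59}]'
python3 - <<'E'
from h import *
c=optics.capture("wrist"); cv2.imwrite("pics/w5.png",c["img"])
E
```

```text
time_s: 36.4
tcp_pos: [0.6575, -0.0021, 0.26]
eef_rot: [-179.9, -0.2, -7.9]
contact_force: [0.1, 0.0, -0.3]
gripper_width: 0.0359
gripper_force: 0.0
```

View pics/w5.png

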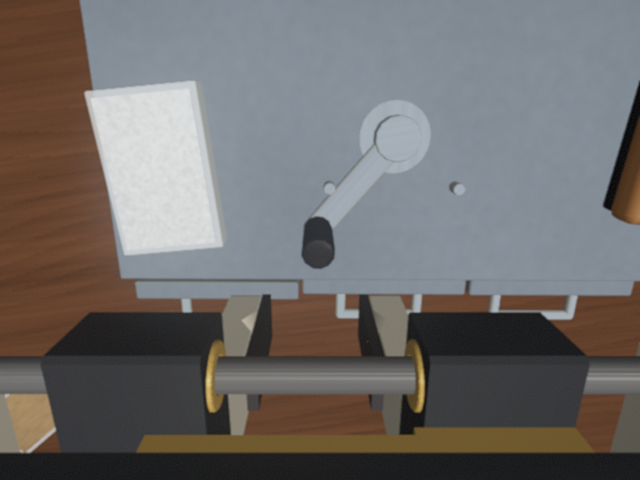

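The lever is thrown to its left stop, with the knob at (318,250). All three fronts are flush at row 287, and the gripper is clear.

```bash
python3 -c "
from plant import job
print(job.close_job())"
```

```text
the job is handed in; nothing more can be done
None
```

I swung the lever back, eased the left and right drawers home by feel, and threw the lever to its stop again; the last camera view shows it thrown with all three fronts flush, and the job was handed in with the judge's verdict not shown.

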